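# Take the cartridge cover off the gas burner and rack it

## Task

The cartridge cover of the gas burner needs washing: loosen both captive thumbscrews of the steel cover plate, a quarter turn counter-clockwise each, then lift the plate off and lay it flat on the wooden trivet, handle up. Let go of it there, take it again with a grip that lets it be stood up, and stand it on its long edge in a free slot of the dish rack, leaning on the prongs. Do not drop the plate, and leave the teapot, jar and glasses as they stand.

Things in the scene. Friction and masses are not known exactly. Their poses are not given: they have to be found in the camera images.
- screw_a (a joint): quarter-turn captive thumbscrew at the cover's +y end: 0 = tight, grows turning counter-clockwise seen from above, 1.4 = hard stop, fully loose (the cross-foot below then passes through its slot); under 1.2 it still holds the plate. Starts at 0 to 0.25. Stiff (0.06 N m), stays where it is left
- screw_b (a joint): quarter-turn captive thumbscrew at the cover's -y end: 0 = tight, grows turning counter-clockwise seen from above, 1.4 = hard stop, fully loose (the cross-foot below then passes through its slot); under 1.2 it still holds the plate. Starts at 0 to 0.25. Stiff (0.06 N m), stays where it is left
- screw_a_grip (a point): wing of screw_a, on the cover's +y side: flat upright brass wing 44 mm long (x), 10 mm thick (y), 6 to 42 mm above the plate, over a flange 20 mm wide, 4 mm high. This point: on the screw axis, 28 mm above the plate; z up the axis. Fully loose, the wing lies along the cover's x; tight, nearly along its y. It stays in the plate
- screw_b_grip (a point): wing of screw_b, on the cover's -y side: flat upright brass wing 44 mm long (x), 10 mm thick (y), 6 to 42 mm above the plate, over a flange 20 mm wide, 4 mm high. This point: on the screw axis, 28 mm above the plate; z up the axis. Fully loose, the wing lies along the cover's x; tight, nearly along its y. It stays in the plate
- cover_mid (a point): centre of the steel cover plate: 110 mm along x, 180 mm along y, 5 mm thick, z to the handle side, 0.3 to 0.5 kg. Screws at y = +70 and -70 mm; under the plate each has a 6 mm shank and a cross-foot 26 x 5 mm (along the wing) reaching 11 mm below. At first the plate lies flush in a recess of the burner's top, 1.5 mm play all round, upper face 100 mm above the table
- cover_handle (a point): grip point of the black handle in the middle of the cover plate: a solid fin 72 mm long (x), 12 mm thick (y), 46 mm high, on a foot 4 mm high; this point is 30 mm above the plate's upper face. Axes as the cover. Its flat sides can be pinched with the hand upright or tilted along x
- cover: the cover plate with handle and screws, origin in the middle of the plate's underside; axes as cover_mid
- stove: portable gas burner, dark green casing 280 mm (x) x 360 mm (y) x 100 mm high, does not shift; origin under its middle, front with the knob to -x. Burner head and pan supports, up to 134 mm high, round y = +62 mm; the cover plate of the cartridge bay is centred at x = 0, y = -112 mm, long way along the burner's x, underside 95 mm above the table
- trivet_top (a point): middle of the top of the slatted wooden trivet: 170 mm (x) x 100 mm (y), top 22 mm above the table, does not shift. Laid with its long way across it (cover y along trivet y), the plate overhangs and the screw feet hang clear on both sides
- rack: wire dish rack on a white drip tray 200 (x) x 150 mm (y), does not shift; origin under its middle. Rails along x at y = +48 and -48 mm, tops 17 mm up; on each 6 prongs, 5 mm thick, 32 mm apart, feet at x = -80 to +80 mm, leaning 15 degrees to +x, tips 89 mm up and 20 mm beyond their feet. A saucer, 115 mm high, stands in the slot farthest to +x; the other four are free. Nothing between the rails
- rack_slot (a point): middle of the middle slot (free) at rail height, 17 mm above the table, half-way between the prong feet at x = -16 and x = +16 mm of the rack; axes as the rack. A plate standing here runs along y, bottom edge on the rails, and leans to +x on the prongs behind it; its handle and screws clear the prongs
- teapot: stainless teapot, 140 mm body, 131 mm high, at the back; origin under its middle; bystander
- jar: closed blue ceramic jar, 104 mm across, 135 mm high; origin under its middle; bystander
- glass_1: green drinking glass, 72 mm across, 95 mm high; origin under its middle; bystander
- glass_2: second green drinking glass, same size; bystander
Mind the look-alikes: they are no part of the job. Leave any red or turquoise look-alike of the cover alone.

How it is judged:
By the outcome, as a careful person would: the job done as asked, in the order asked, and still so for the second after the job is handed in, with the robot touching nothing.
It also fails if it takes over 72 s, if anything falls off the work surface, if the arm or the gripper's body presses on something with over 40 N, if the wrist force passes 120 N, or if a joint passes its speed limit or range.

## Robot

A 6-joint arm with a two-finger parallel gripper is mounted at the origin on the work surface. World frame = base frame: x ahead of the robot, y to its left, z up, the work surface at z = 0. Lengths are in m, angles in degrees, forces in N, time in s.
With the tool pointing down it reaches from about 0.35 to 0.875 m from the base axis. Payload 4.2 kg.
Tool frame: the origin (TCP) lies on the centre line of the jaws, within the pads' length; the fingertips stand 19 mm ahead of it and the grasp point (between the pads) is the TCP; z points along the fingers, y is the line along which they close (so a half turn about z gives the same grasp; the last joint's range is limited). The gripper opens to 87 mm and grips with 3 to 60 N. Pads are 19 mm wide; open, the fingers measure 117 mm over their backs; the gripper's body (75 mm by 190 mm) begins 51 mm behind the grasp point.
Start: joints at [-48.896, 22.042, 0.453, 0, -68.411, -14.817], TCP at [0.277, -0.56, 0.242] pointing down, gripper open.
Joint ranges: [-179.83, 179.83], [-69.29, 118.12], [-61.27, 80.66], [-181.25, 117.63], [-171.15, -9.14], [-177.46, 177.46]. Speed limits (degrees/s): [159.86, 159.86, 180, 180, 180, 180].

## Interface

Orientations are given as [roll, pitch, yaw] about the fixed x, y, z axes, in that order (R = Rz(yaw) Ry(pitch) Rx(roll)).
In Python, from rig import ctrl, eyes, close_job gives the robot as it stands.
- The arm moves only by the tool jog_arm, never from a script. Its arguments are lists of equal length, an entry for each row: "jaw": the opening, from 0 (shut) to 1 (fully open); "linear": the shift along the tool's x, y, z in units of 0.1 m (1.0 is 0.1 m), a list of three; "angular": the turn, a rotation vector about the tool's x, y, z in units of pi rad (1.0 is pi rad), a list of three. A call has 1 to 12 rows; each row is the pose to reach, as a shift and turn from the pose commanded when the call began, along the tool's axes at that moment, turning the shorter way round; what a row does not reach only later rows make up. A row lasts 1/8 s, in which the tool goes at most 62.5 mm and 10.7 degrees, less where a joint would pass 70% of its speed; a pose out of reach is approached as far as the arm can. A call with a number of a shift or a turn outside -1 to 1 is refused whole. A call with a gripper value outside its range is refused whole. The fingers move at their own pace and stop on an object; the grip force is fixed at half the most. Time passes only in rows, so rows that repeat a pose let the fingers close. It gives the time, the measured TCP pose, the force, the opening and the grip force at its end, in the units of the state.
- ctrl.observe(): the state, without advancing time (a new reading comes with each control period).
- eyes.grab_frame(name): name is "scene" or "top" or "wrist"; returns a dict with "image" (400x640x3 uint8, red, green, blue), "range_z" (400x640 float32, m along the optical axis (not along the pixel's ray), 0 where there is no reading), "K" (3x3 intrinsics, pixels), "pose" (4x4, takes a point from camera to world coordinates). Camera axes: x right, y up, looking along -z (the intrinsics and any distortion apply to the point x, -y, -z); pixel columns grow to the right and rows downward; lengths in m; the calibration is good to about 2 mm. A picture is of the moment at which its call begins.
- close_job(): hands the job in; it is judged then, once.
Trained networks look in a picture, given as the dict that the camera call returned (one of the last four; its "shot" number tells which), for a name from the list of things; names that differ only in an ending like _2 or _b are one class to them, and where a whole thing is asked for, a point or a joint stands for the part that bears it (a point fixed in the world has none). Each returns a list of dicts, best first, with "p" (0 to 1); they miss things now and then, are a little off and sometimes report something else, mostly with a low value. They report only what shows in the picture. A call takes as long as a camera call. They do not tell look-alikes from the thing itself.
- eyes.spot_in(picture, query): "at" ([column, row] in pixels, amid what is visible of it).
- eyes.place_of(picture, query): "at" ([column, row] in pixels: a listed point, or the origin of a listed thing).
The state is a dict: "time_s": time; "joints": joint angles; "joint_vel": joint speeds; "effort": joint torques, N m; "tool_pos": TCP position; "ee_rot": TCP orientation; "force": force on the tool from outside, world axes, zero at the start; "ft_torque": the same for the moment, N m; "width": finger opening in m; "grasp_force": force on a finger pad.
Only numpy, scipy, OpenCV 4.12 (cv2) and the standard library are available. Lean on these libraries where they do the work, as an engineer would, in place of code of your own. Each camera call takes 0.05 s, during which the arm holds its last target. There are 200 camera calls.

## Working session

There is one attempt and no reset: what is moved stays moved. The work goes in short steps, Python scripts to look and compute and a tool call to move; the robot and the scene stay as the last step left them, time stands still between calls to the robot, and variables do not carry over. Pictures are saved under pics/ and viewed, at most 10 in all, crops included, and the job is handed in when it is done.

Besides the shell and the picture viewer there is one more tool, called after "Call:" by a JSON object that holds its "fn" and its "kwargs", one argument or row to a line. jog_arm: Moves the arm, as the interface text tells. Shifts and turns lie within -1 to 1; 1 stands for 0.1 m of shift or pi rad of turn. Its arguments: {"type":"object","properties":{"jaw":{"type":"array"},"linear":{"type":"array"},"angular":{"type":"array"}},"required":["jaw","linear","angular"]}

```bash
mkdir -p pics; ls; cat > h.py <<'E'
import numpy as np, cv2
from rig import ctrl, eyes
from scipy.spatial.transform import Rotation as R
def px2w(f,at,z=None):
    K,P=f["K"],f["pose"]; u,v=at
    d=np.array([(u-K[0,2])/K[0,0],-(v-K[1,2])/K[1,1],-1.])
    if z is None:
        r=f["range_z"][int(round(v)),int(round(u))]; return P[:3,:3]@(d*r)+P[:3,3]
    w=P[:3,:3]@d; return P[:3,3]+w*(z-P[2,3])/w[2]
def cloud(f):
    K,P=f["K"],f["pose"]; v,u=np.mgrid[:400,:640]; r=f["range_z"]
    p=np.stack([(u-K[0,2])/K[0,0]*r,-(v-K[1,2])/K[1,1]*r,-r],-1)
    return p@P[:3,:3].T+P[:3,3]
def save(f,n,crop=None,s=1):
    im=f["image"][:,:,::-1]
    if crop: a,b,c,d=crop; im=im[b:d,a:c]
    cv2.imwrite("pics/"+n,cv2.resize(im,None,fx=s,fy=s))
E
python3 - <<'E'
from h import *
np.set_printoptions(precision=4,suppress=True)
for c in ["top","scene"]:
    f=eyes.grab_frame(c); save(f,c+"0.png",s=1.25)
    print(c,f["K"].tolist(),f["pose"].round(3).tolist(), f.get("dist"), list(f))
    for q in ["cover_mid","cover_handle","screw_a_grip","stove","trivet_top","rack","rack_slot","teapot","jar","glass_1"]:
        for d in eyes.place_of(f,q)[:4]: print(q,np.round(d["at"],1),round(d["p"],2),px2w(f,d["at"]))
print(ctrl.observe())
E
```

```text
pics
top [[455.6014599429197, 0.0, 325.823808603267], [0.0, 455.6014599429197, 201.49692863756067], [0.0, 0.0, 1.0]] [[0.013, 0.985, -0.172, 0.271], [-1.0, 0.016, 0.016, -0.057], [0.018, 0.171, 0.985, 1.447], [0.0, 0.0, 0.0, 1.0]] None ['image', 'range_z', 'K', 'pose', 'shot']
cover_mid [248.1 186.5] 0.93 [0.544  0.1532 0.118 ]
cover_mid [223.4 287.9] 0.86 [0.2462 0.2251 0.0484]
cover_mid [392.5 296.8] 0.77 [ 0.2255 -0.2887  0.0201]
cover_handle [392.  301.2] 0.94 [ 0.2138 -0.2808  0.0585]
cover_handle [250.5 183.6] 0.82 [0.5469 0.1422 0.1462]
cover_handle [219.2 287.7] 0.75 [0.2469 0.234  0.0658]
screw_a_grip [243.4 203.7] 0.56 [0.4945 0.1674 0.1031]
screw_a_grip [233.9 307.4] 0.4 [0.1898 0.1898 0.0549]
stove [221.6 190.3] 0.63 [0.5338 0.2339 0.1048]
trivet_top [426.8 219.4] 0.65 [ 0.47   -0.4054  0.0002]
rack [343.5 220.2] 0.55 [ 0.462  -0.1369  0.0092]
rack_slot [341.1 224.3] 0.86 [ 0.4493 -0.1296  0.0048]
rack_slot [410.  146.1] 0.51 [ 0.6798 -0.333   0.1103]
rack_slot [251.2 157.5] 0.22 [0.6369 0.1499 0.1037]
teapot [313.4 117.2] 0.56 [ 0.7662 -0.0366  0.1111]
jar [409.3 142.6] 
[... 1470 characters left out ...]
29  0.0223]
jar [210.4 297.1] 0.85 [ 0.7686 -0.3332  0.07  ]
jar [450.4 237.2] 0.44 [0.656  0.2099 0.0987]
glass_1 [249.6 308. ] 0.62 [ 0.7796 -0.2539  0.0405]
glass_1 [411.5 184.1] 0.55 [0.4999 0.1498 0.1423]
{'time_s': 1.1, 'joints': array([-48.8968,  22.0412,   0.4534,  -0.0004, -68.4149, -14.8171]), 'joint_vel': array([-0.0016, -0.0624, -0.1283, -0.0075,  0.035 ,  0.0628]), 'effort': array([  0.0002, -39.0481,  18.7622,   4.2246,   0.0154,  -0.    ]), 'tool_pos': array([ 0.2768, -0.5603,  0.2416]), 'ee_rot': array([ 179.9973,   -0.0004, -153.7141]), 'force': array([-0.2272,  0.7245,  0.5995]), 'ft_torque': array([0.0004, 0.0289, 0.0218]), 'grasp_force': 0.0, 'width': 0.08672975609791546}
```

View images.

View pics/top0.png

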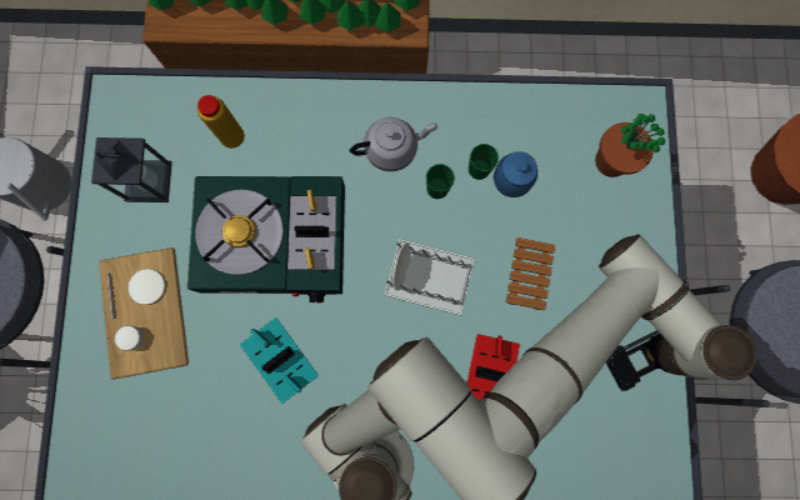

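View pics/scene0.png

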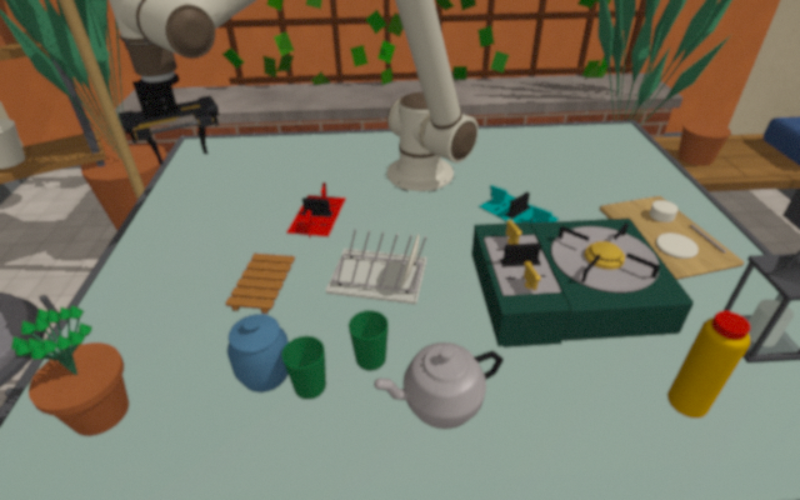

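The top view shows the real cover (grey, brass wings) on the stove near (313,232) of the 800-px picture. The trivet is at (530,273), the rack at (430,275) with its saucer at the left (+y), and red and turquoise decoys at (493,365) and (278,360). The scene view agrees with this. I'll move above the cover now.

Call:
{"fn": "jog_arm", "kwargs": {
  "jaw": [1,1,1],
  "linear": [
    [0,0,-0.6],
    [0,0,-1],
    [0,0,-1]
  ],
  "angular": [
    [0,0,0.05],
    [0,0,0.1],
    [0,0,0.146]
  ]
}}

```text
time_s: 1.48
tool_pos: [0.2774, -0.5616, 0.3464]
ee_rot: [-179.6, 0.3, 179.7]
force: [-0.2, -0.3, -0.1]
width: 0.0871
grasp_force: 0.0
```

Call:
{"fn": "jog_arm", "kwargs": {
  "jaw": [1,1],
  "linear": [
    [-0.2,0.5,0],
    [-0.4,1,0]
  ],
  "angular": [
    [0,0,0],
    [0,0,0]
  ]
}}

```text
time_s: 1.72
tool_pos: [0.3169, -0.4595, 0.3412]
ee_rot: [180.0, -0.0, 179.9]
force: [0.3, 1.5, 0.2]
width: 0.0867
grasp_force: 0.0
```

Call:
{"fn": "jog_arm", "kwargs": {
  "jaw": [1,1],
  "linear": [
    [-0.2,0.5,0],
    [-0.4,1,0]
  ],
  "angular": [
    [0,0,0],
    [0,0,0]
  ]
}}

```text
time_s: 1.98
tool_pos: [0.3571, -0.3588, 0.3417]
ee_rot: [-180.0, 0.0, 180.0]
force: [1.1, 0.1, 0.5]
width: 0.087
grasp_force: 0.0
```

Call:
{"fn": "jog_arm", "kwargs": {
  "jaw": [1,1],
  "linear": [
    [-0.2,0.5,0],
    [-0.4,1,0]
  ],
  "angular": [
    [0,0,0],
    [0,0,0]
  ]
}}

```text
time_s: 2.22
tool_pos: [0.3971, -0.2587, 0.3419]
ee_rot: [-180.0, 0.1, 180.0]
force: [1.1, -0.1, 0.5]
width: 0.0869
grasp_force: 0.0
```

Call:
{"fn": "jog_arm", "kwargs": {
  "jaw": [1,1],
  "linear": [
    [-0.2,0.5,0],
    [-0.4,1,0]
  ],
  "angular": [
    [0,0,0],
    [0,0,0]
  ]
}}

```text
time_s: 2.48
tool_pos: [0.4371, -0.1586, 0.342]
ee_rot: [-180.0, 0.1, -180.0]
force: [1.4, -0.1, -0.4]
width: 0.0873
grasp_force: 0.0
```

Call:
{"fn": "jog_arm", "kwargs": {
  "jaw": [1,1],
  "linear": [
    [-0.2,0.5,0],
    [-0.4,1,0]
  ],
  "angular": [
    [0,0,0],
    [0,0,0]
  ]
}}

```text
time_s: 2.72
tool_pos: [0.4771, -0.0586, 0.342]
ee_rot: [180.0, 0.1, -180.0]
force: [1.0, -0.6, 0.0]
width: 0.087
grasp_force: 0.0
```

Call:
{"fn": "jog_arm", "kwargs": {
  "jaw": [1,1],
  "linear": [
    [-0.2,0.5,0],
    [-0.4,1,0]
  ],
  "angular": [
    [0,0,0],
    [0,0,0]
  ]
}}

```text
time_s: 2.98
tool_pos: [0.5171, 0.0414, 0.3419]
ee_rot: [180.0, 0.0, -180.0]
force: [0.5, -0.0, 1.1]
width: 0.087
grasp_force: 0.0
```

Call:
{"fn": "jog_arm", "kwargs": {
  "jaw": [1,1,1],
  "linear": [
    [-0.2,0.5,0],
    [-0.3,1,0],
    [-0.3,1,0]
  ],
  "angular": [
    [0,0,0],
    [0,0,0],
    [0,0,0]
  ]
}}

```text
time_s: 3.35
tool_pos: [0.5471, 0.1427, 0.3405]
ee_rot: [-180.0, -0.1, -179.8]
force: [-0.3, -0.7, 0.3]
width: 0.0872
grasp_force: 0.0
```

```bash
python3 - <<'E'
from h import *
np.set_printoptions(precision=4,suppress=True)
f=eyes.grab_frame("wrist"); save(f,"w1.png",s=1.25)
print(f["K"].tolist(),f["pose"].round(3).tolist())
for q,z in [("cover_mid",.1),("cover_handle",.13),("screw_a_grip",.128)]:
    for d in eyes.place_of(f,q)[:4]: print(q,np.round(d["at"],1),round(d["p"],2),px2w(f,d["at"]),px2w(f,d["at"],z))
c=cloud(f); im=f["image"].astype(int); hsv=cv2.cvtColor(f["image"],cv2.COLOR_RGB2HSV)
z=c[...,2]; ok=f["range_z"]>0
# brass: yellowish
br=ok&(hsv[...,0]>14)&(hsv[...,0]<32)&(hsv[...,1]>110)&(z>.125)&(z<.155)
n,l,st,ce=cv2.connectedComponentsWithStats(br.astype(np.uint8))
for i in range(1,n):
    if st[i,4]>60:
        p=c[l==i]; p=p[np.abs(p[:,2]-.142)<.008]
        if len(p)<20: continue
        r=cv2.minAreaRect((p[:,:2]*1000).astype(np.float32)); print("brass",len(p),p.mean(0),r, np.percentile(p[:,2],[50,95]))
bl=ok&(hsv[...,2]<60)&(z>.14)&(z<.16)
p=c[bl]; print("handle",len(p),p.mean(0),cv2.minAreaRect((p[:,:2]*1000).astype(np.float32)))
pl=ok&(hsv[...,1]<50)&(abs(z-.1)<.004)
n,l,st,ce=cv2.connectedComponentsWithStats(pl.astype(np.uint8)); 
for i in range(1,n):
    if st[i,4]>800: p=c[l==i]; print("plate",len(p),p.mean(0),cv2.minAreaRect((p[:,:2]*1000).astype(np.float32)))
print(ctrl.observe()["joints"])
E
```

```text
[[351.3014137110144, 0.0, 323.5945499067138], [0.0, 351.3014137110144, 196.2347704219275], [0.0, 0.0, 1.0]] [[-0.003, -0.954, -0.3, 0.465], [1.0, -0.003, -0.0, 0.142], [-0.001, -0.3, 0.954, 0.485], [0.0, 0.0, 0.0, 1.0]]
cover_mid [332.6 167.6] 0.87 [0.5465 0.1512 0.1236] [0.5519 0.1518 0.1   ]
cover_mid [113.9  82.4] 0.55 [ 0.4612 -0.1297  0.0074] [ 0.4619 -0.077   0.1   ]
cover_handle [333.1 237.6] 0.34 [0.6182 0.1521 0.1422] [0.6237 0.1524 0.13  ]
screw_a_grip [333.2 107.5] 0.7 [0.4842 0.1507 0.1421] [0.485 0.151 0.128]
screw_a_grip [335.  165.8] 0.19 [0.5468 0.154  0.1138] [0.5436 0.1536 0.128 ]
brass 499 [0.4813 0.1516 0.1424] ((482.01446533203125, 151.701171875), (49.30854797363281, 9.918803215026855), 13.28128433227539) [0.1425 0.1439]
brass 394 [0.62   0.1533 0.1421] ((622.0724487304688, 153.17742919921875), (50.036312103271484, 10.037979125976562), 11.221254348754883) [0.1424 0.1438]
handle 761 [0.551  0.1523 0.1461] ((551.2940063476562, 152.05313110351562), (10.02379035949707, 69.8768310546875), 0.21089816093444824)
plate 11878 [0.5391 0.3491 0.1024] ((548.314453125, 322.79974365234375), (202.85830688476562, 203.6710968017578), 14.101926803588867)
plate 13374 [0.5453 0.1529 0.1007] ((553.2566528320312, 153.23268127441406), (188.9553680419922, 115.65717315673828), 0.5178004503250122)
plate 4674 [0.5531 0.2655 0.1024] ((553.969970703125, 265.3109130859375), (136.97943115234375, 72.90567016601562), 7.522115230560303)
[  30.7282   12.9859    1.8       0.0076  -78.8083 -120.7665]
```

View pics/w1.png

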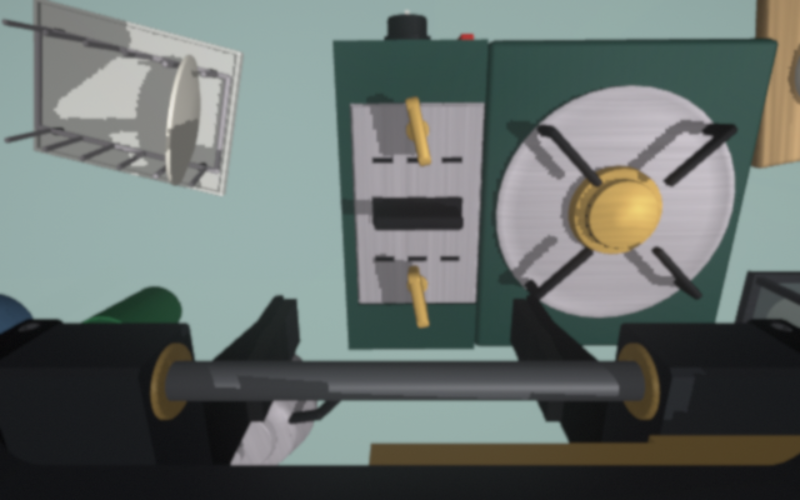

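The wrist view shows the cover plate centred near (418,203) of the 800-px picture. The wings are at (418,130) and (420,297), about 13° and 11° counter-clockwise from world x, and the handle runs along world y. I'll start with the near screw.

Call:
{"fn": "jog_arm", "kwargs": {
  "jaw": [0.7,0.6,0.6],
  "linear": [
    [0.35,0.05,-0.0],
    [0.659,0.095,0.4],
    [0.659,0.095,1]
  ],
  "angular": [
    [0,0,-0.04],
    [0,0,-0.071],
    [0,0,-0.071]
  ]
}}

```text
time_s: 3.92
tool_pos: [0.4804, 0.1487, 0.2435]
ee_rot: [179.8, 0.4, -167.2]
force: [0.2, 0.3, -0.7]
width: 0.0643
grasp_force: 0.0
```

Call:
{"fn": "jog_arm", "kwargs": {
  "jaw": [0.6,0.6,0.6],
  "linear": [
    [0,0,0.4],
    [0,0,0.8],
    [0,0,1]
  ],
  "angular": [
    [0,0,0],
    [0,0,0],
    [0,0,0]
  ]
}}

```text
time_s: 4.3
tool_pos: [0.4799, 0.1474, 0.14]
ee_rot: [-180.0, -0.1, -167.3]
force: [-0.7, 0.2, -0.2]
width: 0.0525
grasp_force: 0.0
```

Call:
{"fn": "jog_arm", "kwargs": {
  "jaw": [0.6,0,0,0,0,0],
  "linear": [
    [0,0,0.13],
    [0,0,0.13],
    [0,0,0.13],
    [0,0,0.13],
    [0,0,0.13],
    [0,0,0.13]
  ],
  "angular": [
    [0,0,0],
    [0,0,0],
    [0,0,0],
    [0,0,0],
    [0,0,0],
    [0,0,0]
  ]
}}

```text
time_s: 5.05
tool_pos: [0.4813, 0.1504, 0.1291]
ee_rot: [179.9, 0.1, -167.2]
force: [-1.3, 11.8, 0.9]
width: 0.01
grasp_force: 6.6
```

Call:
{"fn": "jog_arm", "kwargs": {
  "jaw": [0,0,0,0,0,0,0,0,0,0,0,0],
  "linear": [
    [-0.007,0.03,0],
    [-0.007,0.03,0],
    [-0.007,0.03,0],
    [-0.007,0.03,0],
    [-0.007,0.03,0],
    [-0.007,0.03,0],
    [-0.007,0.03,0],
    [-0.007,0.03,0],
    [-0.007,0.03,0],
    [-0.007,0.03,0],
    [-0.007,0.03,0],
    [-0.007,0.03,0]
  ],
  "angular": [
    [0,0,0],
    [0,0,0],
    [0,0,-0.05],
    [0,0,-0.1],
    [0,0,-0.15],
    [0,0,-0.2],
    [0,0,-0.25],
    [0,0,-0.3],
    [0,0,-0.35],
    [0,0,-0.4],
    [0,0,-0.43],
    [0,0,-0.43]
  ]
}}

```text
time_s: 6.55
tool_pos: [0.4817, 0.1523, 0.129]
ee_rot: [-179.9, 0.0, -89.9]
force: [1.4, -1.6, 2.8]
width: 0.01
grasp_force: 30.0
```

```bash
python3 - <<'E'
from h import *
o=ctrl.observe(); print({k:np.round(o[k],3) for k in o})
E
```

```text
{'time_s': np.float64(6.55), 'joints': array([ 36.012,  17.168, -25.159,   0.061, -47.582, -35.911]), 'joint_vel': array([ 0.217,  0.03 , -0.131, -0.117,  0.067, -1.161]), 'effort': array([  0.955, -29.679,  13.624,   2.464,  -0.302,   0.11 ]), 'tool_pos': array([0.482, 0.152, 0.129]), 'ee_rot': array([-1.79899e+02,  1.70000e-02, -8.98580e+01]), 'force': array([ 1.385, -1.556,  2.806]), 'ft_torque': array([-0.389, -0.58 ,  0.076]), 'grasp_force': np.float64(30.0), 'width': np.float64(0.01)}
```

Call:
{"fn": "jog_arm", "kwargs": {
  "jaw": [0.5,0.5,0.5,0.5,0.5,0.5],
  "linear": [
    [0,0,0],
    [0,0,0],
    [0,0,-0.3],
    [0,0,-0.6],
    [0,-0.5,-0.6],
    [0,-1,-0.6]
  ],
  "angular": [
    [0,0,0],
    [0,0,0],
    [0,0,0],
    [0,0,0],
    [0,0,0],
    [0,0,0]
  ]
}}

```text
time_s: 7.3
tool_pos: [0.5816, 0.153, 0.1893]
ee_rot: [-180.0, 0.1, -89.8]
force: [-0.3, 1.0, -0.0]
width: 0.043
grasp_force: 0.0
```

Call:
{"fn": "jog_arm", "kwargs": {
  "jaw": [0.5,0.5,0.5,0.5,0.5,0.5,0.5,0.5,0.5,0.5],
  "linear": [
    [0,-0.4,0],
    [0,-0.4,0],
    [0,-0.4,0],
    [0,-0.4,0],
    [0,-0.4,0],
    [0,-0.4,0],
    [0,-0.4,0],
    [0,-0.4,0],
    [0,-0.4,0],
    [0,-0.4,0]
  ],
  "angular": [
    [0,0,0.05],
    [0,0,0.1],
    [0,0,0.15],
    [0,0,0.2],
    [0,0,0.25],
    [0,0,0.3],
    [0,0,0.35],
    [0,0,0.4],
    [0,0,0.438],
    [0,0,0.438]
  ]
}}

```text
time_s: 8.55
tool_pos: [0.6204, 0.1528, 0.188]
ee_rot: [180.0, -0.1, -168.6]
force: [-0.4, -0.6, -0.1]
width: 0.043
grasp_force: 0.0
```

Call:
{"fn": "jog_arm", "kwargs": {
  "jaw": [0.5,0.5,0.5,0.2,0,0,0,0],
  "linear": [
    [0,0,0.3],
    [0,0,0.6],
    [0,0,0.6],
    [0,0,0.6],
    [0,0,0.6],
    [0,0,0.6],
    [0,0,0.6],
    [0,0,0.6]
  ],
  "angular": [
    [0,0,0],
    [0,0,0],
    [0,0,0],
    [0,0,0],
    [0,0,0],
    [0,0,0],
    [0,0,0],
    [0,0,0]
  ]
}}

```text
time_s: 9.55
tool_pos: [0.621, 0.1531, 0.1292]
ee_rot: [180.0, 0.1, -168.6]
force: [-1.5, 1.9, 1.7]
width: 0.0098
grasp_force: 30.0
```

Well centred. I'll turn the far screw.

Call:
{"fn": "jog_arm", "kwargs": {
  "jaw": [0,0,0,0,0,0,0,0,0,0,0],
  "linear": [
    [0,0,0],
    [0,0,0],
    [0,0,0],
    [0,0,0],
    [0,0,0],
    [0,0,0],
    [0,0,0],
    [0,0,0],
    [0,0,0],
    [0,0,0],
    [0,0,0]
  ],
  "angular": [
    [0,0,-0.05],
    [0,0,-0.1],
    [0,0,-0.15],
    [0,0,-0.2],
    [0,0,-0.25],
    [0,0,-0.3],
    [0,0,-0.35],
    [0,0,-0.4],
    [0,0,-0.43],
    [0,0,-0.438],
    [0,0,-0.438]
  ]
}}

```text
time_s: 10.92
tool_pos: [0.6217, 0.1527, 0.1292]
ee_rot: [-179.9, 0.0, -89.9]
force: [2.9, -0.8, 1.7]
width: 0.0095
grasp_force: 30.0
```

```bash
python3 - <<'E'
from h import *
o=ctrl.observe(); print({k:np.round(o[k],3) for k in ["joints","tool_pos","ee_rot","ft_torque","force"]})
E
```

```text
{'joints': array([ 28.273,  28.764,  -5.794,   0.058, -55.333, -28.161]), 'tool_pos': array([0.622, 0.153, 0.129]), 'ee_rot': array([-1.79881e+02,  1.00000e-02, -8.98550e+01]), 'ft_torque': array([-0.379, -0.585, -0.034]), 'force': array([ 2.887, -0.821,  1.729])}
```

Call:
{"fn": "jog_arm", "kwargs": {
  "jaw": [0.5,0.5,0.5,0.5,0.5,0.5,0.5,0.5],
  "linear": [
    [0,0,0],
    [0,0,0],
    [0,0,-0.5],
    [0,0,-1],
    [0,0.5,-1],
    [0,0.7,-1],
    [0,0.7,-1],
    [0,0.7,-1]
  ],
  "angular": [
    [0,0,0],
    [0,0,0],
    [0,0,0],
    [0,0,0],
    [0,0,0],
    [0,0,0],
    [0,0,0],
    [0,0,0]
  ]
}}

```text
time_s: 11.92
tool_pos: [0.5512, 0.1527, 0.2284]
ee_rot: [180.0, -0.0, -89.8]
force: [-0.5, -0.2, -0.8]
width: 0.0436
grasp_force: 0.0
```

```bash
python3 - <<'E'
from h import *
np.set_printoptions(precision=4,suppress=True)
f=eyes.grab_frame("wrist"); save(f,"w2.png",s=1.25)
c=cloud(f); hsv=cv2.cvtColor(f["image"],cv2.COLOR_RGB2HSV)
z=c[...,2]; ok=f["range_z"]>0
br=ok&(hsv[...,0]>14)&(hsv[...,0]<32)&(hsv[...,1]>110)&(z>.125)&(z<.155)
n,l,st,ce=cv2.connectedComponentsWithStats(br.astype(np.uint8))
for i in range(1,n):
    if st[i,4]>60:
        p=c[l==i]; p=p[np.abs(p[:,2]-.142)<.008]
        if len(p)>20: print("brass",len(p),p.mean(0),cv2.minAreaRect((p[:,:2]*1000).astype(np.float32)))
print(ctrl.observe()["tool_pos"])
t=eyes.grab_frame("top"); save(t,"t2.png",(300,100,560,330),2.5)
for q in ["trivet_top","rack","rack_slot"]:
  for d in eyes.place_of(t,q)[:2]: print(q,d["p"],px2w(t,d["at"]))
ct=cloud(t); X,Y,Z=ct[...,0],ct[...,1],ct[...,2]; him=cv2.cvtColor(t["image"],cv2.COLOR_RGB2HSV)
m=(abs(X-.47)<.12)&(abs(Y+.4)<.09)&(Z>.015)&(Z<.03)&(him[...,1]>100)&(him[...,0]<25); p=ct[m]
print("trivet",len(p),p.mean(0),cv2.minAreaRect((p[:,:2]*1000).astype(np.float32)))
m=(abs(X-.46)<.13)&(abs(Y+.135)<.13)&(Z>-.01)&(Z<.014)&(him[...,1]<40)&(him[...,2]>120); p=ct[m]
print("tray",len(p),p.mean(0),cv2.minAreaRect((p[:,:2]*1000).astype(np.float32)))
E
```

```text
brass 990 [0.6207 0.1501 0.1415] ((621.5761108398438, 151.61817932128906), (9.203011512756348, 48.80482864379883), 0.10303547978401184)
brass 1004 [0.4839 0.1507 0.1415] ((483.2236633300781, 151.8877410888672), (9.503890991210938, 49.09489440917969), 0.1376657783985138)
[0.5514 0.1526 0.2282]
trivet_top 0.89 [ 0.4716 -0.4041 -0.0023]
rack 0.58 [ 0.4647 -0.1333  0.0108]
rack_slot 0.87 [ 0.4491 -0.1322  0.0096]
trivet 1263 [ 0.4697 -0.3913  0.0225] ((470.44232177734375, -392.1321105957031), (99.2771987915039, 169.9385986328125), 79.15042877197266)
tray 167 [ 0.4428 -0.1361  0.007 ] ((461.2169494628906, -138.16090393066406), (203.55908203125, 151.88424682617188), 76.40129089355469)
```

Call:
{"fn": "jog_arm", "kwargs": {
  "jaw": [0.5,0.5,0.5,0.5,0,0,0,0,0],
  "linear": [
    [0,0,0.4],
    [0,0,0.8],
    [0,0,0.97],
    [0,0,0.97],
    [0,0,0.97],
    [0,0,0.97],
    [0,0,0.97],
    [0,0,0.97],
    [0,0,0.97]
  ],
  "angular": [
    [0,0,0],
    [0,0,0],
    [0,0,0],
    [0,0,0],
    [0,0,0],
    [0,0,0],
    [0,0,0],
    [0,0,0],
    [0,0,0]
  ]
}}

```text
time_s: 13.3
tool_pos: [0.5512, 0.1526, 0.1321]
ee_rot: [-179.9, 0.0, -89.8]
force: [0.2, -0.0, 1.8]
width: 0.0118
grasp_force: 30.0
```

Call:
{"fn": "jog_arm", "kwargs": {
  "jaw": [0,0,0,0,0],
  "linear": [
    [0,0,-0.03],
    [0,0,-0.07],
    [0,0,-0.12],
    [0,0,-0.18],
    [0,0,-0.25]
  ],
  "angular": [
    [0,0,0],
    [0,0,0],
    [0,0,0],
    [0,0,0],
    [0,0,0]
  ]
}}

```text
time_s: 13.92
tool_pos: [0.5506, 0.1524, 0.1569]
ee_rot: [180.0, -0.0, -89.8]
force: [-0.1, -0.3, -3.3]
width: 0.0119
grasp_force: 30.0
```

Call:
{"fn": "jog_arm", "kwargs": {
  "jaw": [0,0,0,0],
  "linear": [
    [0,0,-0.25],
    [0,0,-0.5],
    [0,0,-0.75],
    [0,0,-0.9]
  ],
  "angular": [
    [0,0,0],
    [0,0,0],
    [0,0,0],
    [0,0,0]
  ]
}}

```text
time_s: 14.42
tool_pos: [0.5511, 0.1526, 0.2483]
ee_rot: [-179.9, 0.1, -89.8]
force: [0.3, 0.2, -3.1]
width: 0.0118
grasp_force: 30.0
```

Call:
{"fn": "jog_arm", "kwargs": {
  "jaw": [0,0,0,0],
  "linear": [
    [0.15,0.03,0],
    [0.4,0.08,0],
    [0.7,0.14,0],
    [1,0.2,0]
  ],
  "angular": [
    [0,0,0],
    [0,0,0],
    [0,0,0],
    [0,0,0]
  ]
}}

```text
time_s: 14.92
tool_pos: [0.5295, 0.0499, 0.2452]
ee_rot: [179.8, -0.1, -89.9]
force: [0.6, -0.2, -3.8]
width: 0.0117
grasp_force: 30.0
```

Call:
{"fn": "jog_arm", "kwargs": {
  "jaw": [0,0,0],
  "linear": [
    [0.33,0.07,0],
    [0.67,0.13,0],
    [1,0.2,0]
  ],
  "angular": [
    [0,0,0],
    [0,0,0],
    [0,0,0]
  ]
}}

```text
time_s: 15.3
tool_pos: [0.5095, -0.0502, 0.2454]
ee_rot: [179.8, -0.0, -89.9]
force: [0.9, -0.1, -4.4]
width: 0.0115
grasp_force: 30.0
```

Call:
{"fn": "jog_arm", "kwargs": {
  "jaw": [0,0,0],
  "linear": [
    [0.33,0.07,0],
    [0.67,0.13,0],
    [1,0.2,0]
  ],
  "angular": [
    [0,0,0],
    [0,0,0],
    [0,0,0]
  ]
}}

```text
time_s: 15.68
tool_pos: [0.4896, -0.15, 0.2454]
ee_rot: [179.8, 0.0, -89.9]
force: [0.5, 0.3, -3.1]
width: 0.0118
grasp_force: 30.0
```

Call:
{"fn": "jog_arm", "kwargs": {
  "jaw": [0,0,0],
  "linear": [
    [0.33,0.07,0],
    [0.67,0.13,0],
    [1,0.2,0]
  ],
  "angular": [
    [0,0,0],
    [0,0,0],
    [0,0,0]
  ]
}}

```text
time_s: 16.05
tool_pos: [0.4697, -0.2497, 0.2453]
ee_rot: [179.8, 0.0, -89.9]
force: [0.5, -0.1, -3.8]
width: 0.0121
grasp_force: 30.0
```

Call:
{"fn": "jog_arm", "kwargs": {
  "jaw": [0,0,0,0,0,0,0,0,0,0,0,0],
  "linear": [
    [0.33,0,0],
    [0.67,0,0],
    [1,0,0],
    [1,0,0],
    [1,0,0],
    [1,0,0],
    [1,0,0],
    [1,0,0],
    [1,0,0],
    [1,0,0],
    [1,0,0],
    [1,0,0]
  ],
  "angular": [
    [0,0,0.03],
    [0,0,0.08],
    [0,0,0.13],
    [0,0,0.18],
    [0,0,0.23],
    [0,0,0.28],
    [0,0,0.33],
    [0,0,0.38],
    [0,0,0.43],
    [0,0,0.48],
    [0,0,0.53],
    [0,0,0.56]
  ]
}}

```text
time_s: 17.55
tool_pos: [0.4702, -0.3483, 0.2451]
ee_rot: [179.9, -0.2, 169.1]
force: [-0.0, -0.3, -3.0]
width: 0.012
grasp_force: 30.0
```

```bash
python3 - <<'E'
from h import *
np.set_printoptions(precision=4,suppress=True)
o=ctrl.observe(); print({k:np.round(o[k],4) for k in ["time_s","joints","tool_pos","ee_rot","force","width"]})
f=eyes.grab_frame("wrist"); save(f,"w3.png",s=1.25)
E
```

```text
{'time_s': np.float64(17.55), 'joints': array([-20.692 ,  18.122 ,  -4.8866,  -0.0205, -67.1953, -80.1945]), 'tool_pos': array([ 0.4702, -0.3483,  0.2451]), 'ee_rot': array([179.9467,  -0.1977, 169.1056]), 'force': array([-0.0254, -0.3459, -3.0228]), 'width': np.float64(0.012)}
```

View pics/w3.png

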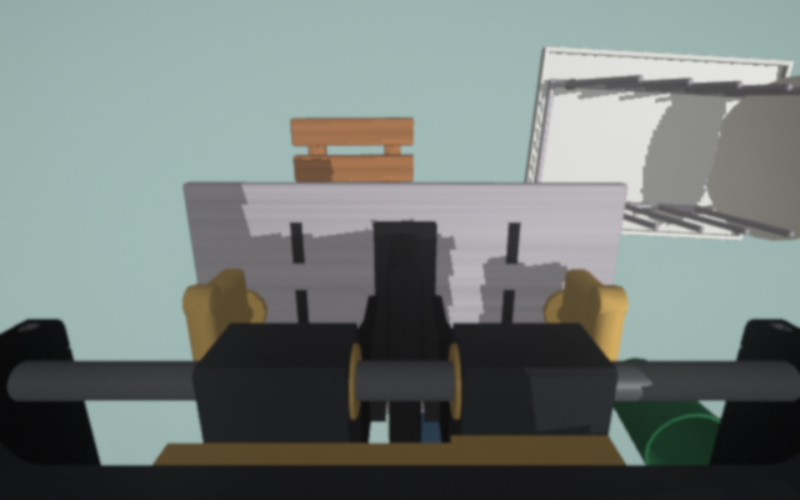

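Call:
{"fn": "jog_arm", "kwargs": {
  "jaw": [0,0,0,0,0],
  "linear": [
    [-0.04,-0.2,0],
    [-0.08,-0.43,0.2],
    [-0.08,-0.43,0.5],
    [-0.08,-0.43,0.8],
    [-0.08,-0.43,1]
  ],
  "angular": [
    [0,0,0],
    [0,0,0],
    [0,0,0],
    [0,0,0],
    [0,0,0]
  ]
}}

```text
time_s: 18.23
tool_pos: [0.4706, -0.3925, 0.1441]
ee_rot: [179.9, -0.2, 169.4]
force: [0.1, -0.0, -2.8]
width: 0.012
grasp_force: 30.0
```

Call:
{"fn": "jog_arm", "kwargs": {
  "jaw": [0,0,0,0,0],
  "linear": [
    [0,0,0.2],
    [0,0,0.4],
    [0,0,0.6],
    [0,0,0.7],
    [0,0,0.7]
  ],
  "angular": [
    [0,0,0],
    [0,0,0],
    [0,0,0],
    [0,0,0],
    [0,0,0]
  ]
}}

```text
time_s: 18.85
tool_pos: [0.4716, -0.392, 0.0756]
ee_rot: [180.0, -0.1, 169.4]
force: [-0.6, 0.3, -1.8]
width: 0.0114
grasp_force: 30.0
```

Call:
{"fn": "jog_arm", "kwargs": {
  "jaw": [0,0,0,0],
  "linear": [
    [0,0,0.05],
    [0,0,0.1],
    [0,0,0.14],
    [0,0,0.14]
  ],
  "angular": [
    [0,0,0],
    [0,0,0],
    [0,0,0],
    [0,0,0]
  ]
}}

```text
time_s: 19.35
tool_pos: [0.4722, -0.3913, 0.0622]
ee_rot: [180.0, -0.0, 169.4]
force: [-0.5, -0.3, -3.6]
width: 0.0113
grasp_force: 30.0
```

Call:
{"fn": "jog_arm", "kwargs": {
  "jaw": [0,0,0],
  "linear": [
    [0,0,0.015],
    [0,0,0.03],
    [0,0,0.03]
  ],
  "angular": [
    [0,0,0],
    [0,0,0],
    [0,0,0]
  ]
}}

```text
time_s: 19.73
tool_pos: [0.4723, -0.3914, 0.0594]
ee_rot: [180.0, -0.0, 169.4]
force: [-0.5, 0.6, -4.7]
width: 0.0116
grasp_force: 30.0
```

Call:
{"fn": "jog_arm", "kwargs": {
  "jaw": [0,0],
  "linear": [
    [0,0,0.01],
    [0,0,0.01]
  ],
  "angular": [
    [0,0,0],
    [0,0,0]
  ]
}}

```text
time_s: 19.98
tool_pos: [0.4725, -0.3916, 0.0591]
ee_rot: [-180.0, 0.0, 169.4]
force: [-1.0, 1.5, 0.2]
width: 0.0119
grasp_force: 30.0
```

Call:
{"fn": "jog_arm", "kwargs": {
  "jaw": [0,0],
  "linear": [
    [0,0,0.01],
    [0,0,0.01]
  ],
  "angular": [
    [0,0,0],
    [0,0,0]
  ]
}}

```text
time_s: 20.23
tool_pos: [0.4725, -0.3916, 0.0591]
ee_rot: [-180.0, 0.0, 169.4]
force: [-3.1, 3.6, 6.9]
width: 0.0119
grasp_force: 30.0
```

Call:
{"fn": "jog_arm", "kwargs": {
  "jaw": [0.5,0.5,0.5,0.5,0.5],
  "linear": [
    [0,0,0],
    [0,0,0],
    [0,0,0],
    [0,0,-0.4],
    [0,0,-0.8]
  ],
  "angular": [
    [0,0,0],
    [0,0,0],
    [0,0,0],
    [0,0,0],
    [0,0,0]
  ]
}}

```text
time_s: 20.85
tool_pos: [0.4722, -0.3915, 0.1378]
ee_rot: [180.0, -0.1, 169.4]
force: [1.1, -1.0, 0.5]
width: 0.0423
grasp_force: 0.0
```

Call:
{"fn": "jog_arm", "kwargs": {
  "jaw": [0.5,0.5,0.5,0.5,0.5,0.5,0.5],
  "linear": [
    [0,0,0],
    [0,0,0],
    [0,0,0],
    [0,0,0],
    [0,0,0],
    [0,0,0],
    [0,0,0]
  ],
  "angular": [
    [0,0.05,0],
    [0,0.1,0],
    [0,0.15,0],
    [0,0.2,0],
    [0,0.25,0],
    [0,0.25,0],
    [0,0.25,0]
  ]
}}

```text
time_s: 21.72
tool_pos: [0.4724, -0.3917, 0.1377]
ee_rot: [-180.0, -44.9, 169.4]
force: [0.3, -0.3, 0.5]
width: 0.0441
grasp_force: 0.0
```

```bash
python3 - <<'E'
from h import *
np.set_printoptions(precision=4,suppress=True)
o=ctrl.observe(); print({k:np.round(o[k],4) for k in ["time_s","joints","tool_pos","ee_rot","force","width"]})
f=eyes.grab_frame("wrist"); save(f,"w4.png",s=1.25)
c=cloud(f); hsv=cv2.cvtColor(f["image"],cv2.COLOR_RGB2HSV); z=c[...,2]; ok=f["range_z"]>0
near=(np.hypot(c[...,0]-.472,c[...,1]+.392)<.12)
p=c[ok&near&(hsv[...,2]<60)&(z>.068)&(z<.082)]
if len(p): print("handle",len(p),p.mean(0),cv2.minAreaRect((p[:,:2]*1000).astype(np.float32)))
p=c[ok&near&(hsv[...,1]<50)&(abs(z-.027)<.005)]
if len(p): print("plate",len(p),p.mean(0),cv2.minAreaRect((p[:,:2]*1000).astype(np.float32)),np.linalg.svd(p-p.mean(0),full_matrices=False)[2][2])
t=eyes.grab_frame("top"); ct=cloud(t); h=cv2.cvtColor(t["image"],cv2.COLOR_RGB2HSV)
E
```

```text
{'time_s': np.float64(21.725), 'joints': array([ -21.0959,   46.8677,   14.8954,    7.5685, -102.3336,  -80.9181]), 'tool_pos': array([ 0.4724, -0.3917,  0.1377]), 'ee_rot': array([-179.9736,  -44.895 ,  169.3707]), 'force': array([ 0.2622, -0.3252,  0.4722]), 'width': np.float64(0.0441)}
handle 1297 [ 0.4732 -0.3924  0.0733] ((471.2460632324219, -391.8999328613281), (11.906311988830566, 62.40480041503906), 79.1256332397461)
plate 7921 [ 0.4575 -0.3895  0.0279] ((452.95782470703125, -395.3188171386719), (176.88143920898438, 108.21398162841797), 66.40339660644531) [-0.0065  0.0016  1.    ]
```

View pics/w4.png

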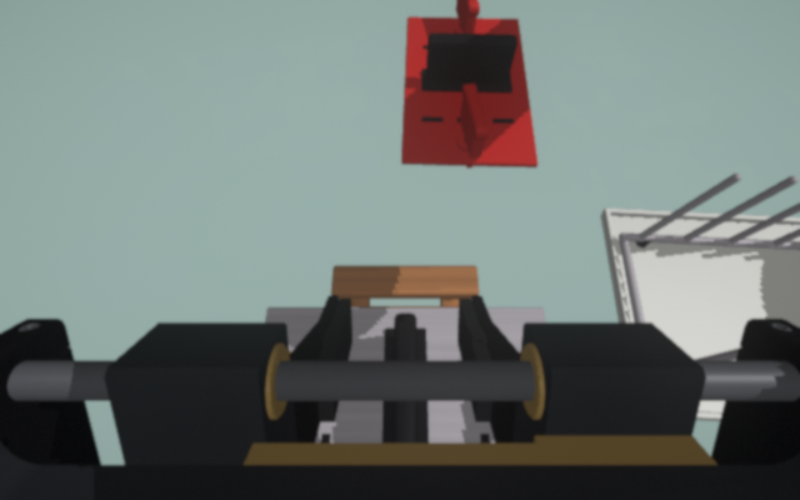

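Call:
{"fn": "jog_arm", "kwargs": {
  "jaw": [0.5,0.5,0.5,0.5,0,0,0,0,0],
  "linear": [
    [-0.25,0,0.25],
    [-0.45,0,0.45],
    [-0.56,0,0.56],
    [-0.56,0,0.56],
    [-0.56,0,0.56],
    [-0.56,0,0.56],
    [-0.56,0,0.56],
    [-0.56,0,0.56],
    [-0.56,0,0.56]
  ],
  "angular": [
    [0,0,0],
    [0,0,0],
    [0,0,0],
    [0,0,0],
    [0,0,0],
    [0,0,0],
    [0,0,0],
    [0,0,0],
    [0,0,0]
  ]
}}

```text
time_s: 22.95
tool_pos: [0.4725, -0.3916, 0.0587]
ee_rot: [-180.0, -45.0, 169.4]
force: [0.6, 0.3, 0.3]
width: 0.0118
grasp_force: 30.0
```

Call:
{"fn": "jog_arm", "kwargs": {
  "jaw": [0,0,0,0],
  "linear": [
    [0.03,0,-0.03],
    [0.1,0,-0.1],
    [0.2,0,-0.2],
    [0.3,0,-0.3]
  ],
  "angular": [
    [0,0,0],
    [0,0,0],
    [0,0,0],
    [0,0,0]
  ]
}}

```text
time_s: 23.45
tool_pos: [0.4726, -0.3916, 0.102]
ee_rot: [-180.0, -45.0, 169.4]
force: [0.6, 1.0, -4.0]
width: 0.0119
grasp_force: 30.0
```

Call:
{"fn": "jog_arm", "kwargs": {
  "jaw": [0,0,0],
  "linear": [
    [0.2,0,-0.2],
    [0.4,0,-0.4],
    [0.57,0,-0.57]
  ],
  "angular": [
    [0,0,0],
    [0,0,0],
    [0,0,0]
  ]
}}

```text
time_s: 23.82
tool_pos: [0.4725, -0.3916, 0.1836]
ee_rot: [-180.0, -44.9, 169.4]
force: [0.9, -0.3, -4.6]
width: 0.0119
grasp_force: 30.0
```

Call:
{"fn": "jog_arm", "kwargs": {
  "jaw": [0,0,0,0],
  "linear": [
    [0.2,0,-0.2],
    [0.4,0,-0.4],
    [0.57,0,-0.57],
    [0.57,0,-0.57]
  ],
  "angular": [
    [0,0,0],
    [0,0,0],
    [0,0,0],
    [0,0,0]
  ]
}}

```text
time_s: 24.32
tool_pos: [0.4728, -0.3918, 0.2648]
ee_rot: [-179.9, -44.7, 169.3]
force: [0.2, 0.1, -3.4]
width: 0.0117
grasp_force: 30.0
```

Call:
{"fn": "jog_arm", "kwargs": {
  "jaw": [0,0,0,0,0,0,0,0,0,0,0],
  "linear": [
    [0,0,0],
    [0,0,0],
    [0,0,0],
    [0,0,0],
    [0,0,0],
    [0,0,0],
    [0,0,0],
    [0,0,0],
    [0,0,0],
    [0,0,0],
    [0,0,0]
  ],
  "angular": [
    [0,-0.03,0],
    [0,-0.07,0],
    [0,-0.12,0],
    [0,-0.17,0],
    [0,-0.22,0],
    [0,-0.27,0],
    [0,-0.32,0],
    [0,-0.37,0],
    [0,-0.4,0],
    [0,-0.417,0],
    [0,-0.417,0]
  ]
}}

```text
time_s: 25.7
tool_pos: [0.47, -0.3904, 0.26]
ee_rot: [179.8, 29.7, 169.3]
force: [0.5, -1.0, -4.0]
width: 0.0116
grasp_force: 30.0
```

```bash
cat > prong.py <<'E'
from h import *
from scipy.optimize import minimize
np.set_printoptions(precision=4,suppress=True)
o=ctrl.observe(); print({k:np.round(o[k],4) for k in ["time_s","joints","tool_pos","ee_rot","force","width"]})
for cam in ["top","scene"]:
    f=eyes.grab_frame(cam); save(f,cam+"5.png",(150,100,470,330),2.4) 
    c=cloud(f); ok=f["range_z"]>0; hsv=cv2.cvtColor(f["image"],cv2.COLOR_RGB2HSV)
    d=c[...,:2]-[.461,-.138]; near=ok&(np.hypot(d[...,0],d[...,1])<.14)
    tr=c[near&(c[...,2]>-.004)&(c[...,2]<.014)&(hsv[...,1]<40)&(hsv[...,2]>110)]
    if len(tr)>50: print(cam,"tray",len(tr),cv2.minAreaRect((tr[:,:2]*1000).astype(np.float32)))
    p=c[near&(c[...,2]>.03)&(c[...,2]<.09)]
    def rf(t,p):
        cx,cy,a=t; q=p[:,:2]-[cx,cy]; e=np.array([np.cos(a),np.sin(a)])
        return q@e-(p[:,2]-.017)*np.tan(np.radians(15)), q@[-e[1],e[0]]
    def cost(t):
        x,y=rf(t,p); ex=np.abs((x+.016)-.032*np.round((x+.016)/.032)); ey=np.abs(np.abs(y)-.048)
        return np.minimum(np.hypot(ex,ey),.012).mean()
    best=min((minimize(cost,[.461+i,-.138+j,np.radians(76.4+k)],method="Nelder-Mead",options=dict(initial_simplex=np.array([.461+i,-.138+j,np.radians(76.4+k)])+np.array([[0,0,0],[.003,0,0],[0,.003,0],[0,0,.03]]))) for i in(-.004,0,.004) for j in (-.004,0,.004) for k in (-2,0,2)),key=lambda r:r.fun)
    x,y=rf(best.x,p); g=np.abs(np.abs(y)-.048)<.006
    print(cam,len(p),best.x[:2],np.degrees(best.x[2]),best.fun,np.histogram(x[g],np.arange(-.096,.1,.008))[0])
E
python3 prong.py
```

```text
{'time_s': np.float64(25.7), 'joints': array([-29.5838,   9.9168, -13.7723, -15.0422, -38.9531, -61.6644]), 'tool_pos': array([ 0.47  , -0.3904,  0.26  ]), 'ee_rot': array([179.825 ,  29.7231, 169.2762]), 'force': array([ 0.5097, -1.0108, -4.0298]), 'width': np.float64(0.0116)}
top tray 1848 ((442.57977294921875, -135.66436767578125), (209.51986694335938, 189.6718292236328), 75.92053985595703)
top 316 [ 0.4583 -0.1369] 75.98139353312604 0.008534358053628266 [ 0  8  9  0  0  8  9  0  0  9  9  0  0 12  7  0  0 13  8 31 15  7  8  0]
scene tray 4069 ((457.6370849609375, -137.16448974609375), (279.06365966796875, 271.05255126953125), 82.36216735839844)
scene 457 [ 0.4637 -0.1359] 76.04611888226485 0.0038684449507223875 [ 0 27 33  0  0 29 31  0  0 32 31  0  0 31 30  0  0 33 33 25 12 35 26  0]
```

Call:
{"fn": "jog_arm", "kwargs": {
  "jaw": [0,0,0,0,0,0,0,0,0,0,0,0],
  "linear": [
    [0,0,0],
    [0,0,0],
    [0,0,0],
    [0,0,0],
    [0,0,0],
    [0,0,0],
    [0,0,0],
    [0,0,0],
    [0,0,0],
    [0,0,0],
    [0,0,0],
    [0,0,0]
  ],
  "angular": [
    [-0.016,0,-0.028],
    [-0.04,0,-0.069],
    [-0.065,0,-0.1126],
    [-0.09,0,-0.1559],
    [-0.115,0,-0.1992],
    [-0.14,0,-0.2425],
    [-0.165,0,-0.2858],
    [-0.19,0,-0.3291],
    [-0.215,0,-0.3724],
    [-0.232,0,-0.4018],
    [-0.241,0,-0.4174],
    [-0.241,0,-0.4174]
  ]
}}

```text
time_s: 27.3
tool_pos: [0.4734, -0.3919, 0.2609]
ee_rot: [180.0, 29.9, -103.9]
force: [0.2, 0.3, -3.7]
width: 0.0117
grasp_force: 30.0
```

Call:
{"fn": "jog_arm", "kwargs": {
  "jaw": [0,0,0,0],
  "linear": [
    [-0.2,0.07,0.12],
    [-0.45,0.16,0.26],
    [-0.75,0.27,0.43],
    [-0.997,0.36,0.576]
  ],
  "angular": [
    [0,0,0],
    [0,0,0],
    [0,0,0],
    [0,0,0]
  ]
}}

```text
time_s: 27.8
tool_pos: [0.465, -0.2702, 0.2622]
ee_rot: [-179.9, 29.9, -103.9]
force: [0.6, 0.0, -3.4]
width: 0.0117
grasp_force: 30.0
```

Call:
{"fn": "jog_arm", "kwargs": {
  "jaw": [0,0,0,0,0],
  "linear": [
    [-0.3,0.11,0.17],
    [-0.6,0.22,0.35],
    [-0.85,0.31,0.49],
    [-0.997,0.36,0.576],
    [-0.997,0.36,0.576]
  ],
  "angular": [
    [0,0,0],
    [0,0,0],
    [0,0,0],
    [0,0,0],
    [0,0,0]
  ]
}}

```text
time_s: 28.42
tool_pos: [0.4576, -0.1501, 0.2623]
ee_rot: [-179.9, 30.0, -103.7]
force: [-0.0, 1.3, -4.1]
width: 0.0116
grasp_force: 30.0
```

```bash
python3 - <<'E'
from h import *
np.set_printoptions(precision=4,suppress=True)
o=ctrl.observe(); print({k:np.round(o[k],4) for k in ["time_s","joints","tool_pos","ee_rot","force","width"]})
f=eyes.grab_frame("scene"); save(f,"s6.png",(200,80,440,260),3.3)
# plate underside plane: grey points facing camera/underside
c=cloud(f); ok=f["range_z"]>0; hsv=cv2.cvtColor(f["image"],cv2.COLOR_RGB2HSV)
a=np.radians(76.1); e=np.array([np.cos(a),np.sin(a)]); q=c[...,:2]-[.461,-.1365]
x=q@e; y=q@[-e[1],e[0]]; z=c[...,2]
m=ok&(abs(x)<.08)&(abs(y)<.11)&(z>.15)&(z<.36)&(hsv[...,1]<60)&(hsv[...,2]>70)
p=np.stack([x,y,z],-1)[m]; print(len(p))
if len(p)>100:
  for it in range(3):
    mu=np.median(p,0); n=np.linalg.svd(p-p.mean(0),full_matrices=False)[2][2]; d=(p-p.mean(0))@n; p=p[abs(d)<max(.003,1.5*d.std())]
  print(len(p),p.mean(0),n,p.min(0),p.max(0))
E
```

```text
{'time_s': np.float64(28.425), 'joints': array([-18.8264,  11.7193,  -5.4531, -30.6384, -77.5518,  13.0817]), 'tool_pos': array([ 0.4576, -0.1501,  0.2623]), 'ee_rot': array([-179.8691,   29.9611, -103.7273]), 'force': array([-0.0194,  1.31  , -4.1283]), 'width': np.float64(0.0116)}
550
418 [ 0.0239 -0.0223  0.2658] [ 0.9936 -0.0029 -0.1126] [ 0.0004 -0.0938  0.2023] [0.0356 0.0854 0.3095]
```

View pics/s6.png

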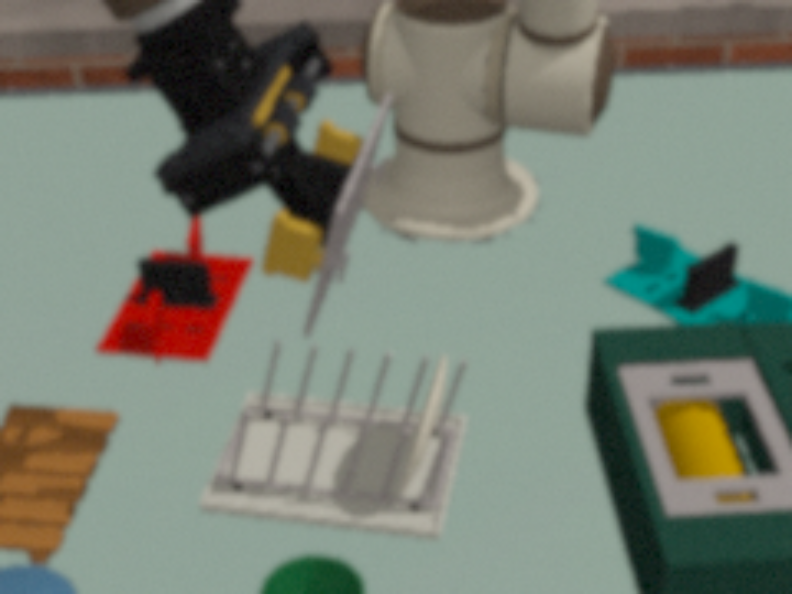

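The scene view shows the plate held nearly upright above the rack, near (350,220) in the crop, leaning to the saucer side with its handle towards the hand. The four free slots lie below it. I'll descend along the prong slope.

Call:
{"fn": "jog_arm", "kwargs": {
  "jaw": [0,0,0,0,0,0],
  "linear": [
    [-0.1,0,0.06],
    [-0.2,0,0.115],
    [0,0,0.4],
    [0.15,0,0.7],
    [0.276,0,0.938],
    [0.276,0,0.938]
  ],
  "angular": [
    [0,0,0],
    [0,0,0],
    [0,0,0],
    [0,0,0],
    [0,0,0],
    [0,0,0]
  ]
}}

```text
time_s: 29.22
tool_pos: [0.4623, -0.1277, 0.1649]
ee_rot: [179.7, 30.0, -104.0]
force: [-0.1, 0.2, -3.8]
width: 0.0117
grasp_force: 30.0
```

Call:
{"fn": "jog_arm", "kwargs": {
  "jaw": [0,0,0,0,0],
  "linear": [
    [0.1,0,0.1],
    [0.2,0,0.2],
    [0.3,0,0.3],
    [0.35,0,0.35],
    [0.35,0,0.35]
  ],
  "angular": [
    [0,0,0],
    [0,0,0],
    [0,0,0],
    [0,0,0],
    [0,0,0]
  ]
}}

```text
time_s: 29.85
tool_pos: [0.46, -0.141, 0.1184]
ee_rot: [180.0, 30.0, -103.9]
force: [-0.7, -0.0, -3.8]
width: 0.0117
grasp_force: 30.0
```

```bash
python3 - <<'E'
from h import *
f=eyes.grab_frame("scene"); save(f,"s7.png",(230,130,390,250),5)
E
```

```text
(no output)
```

View pics/s7.png

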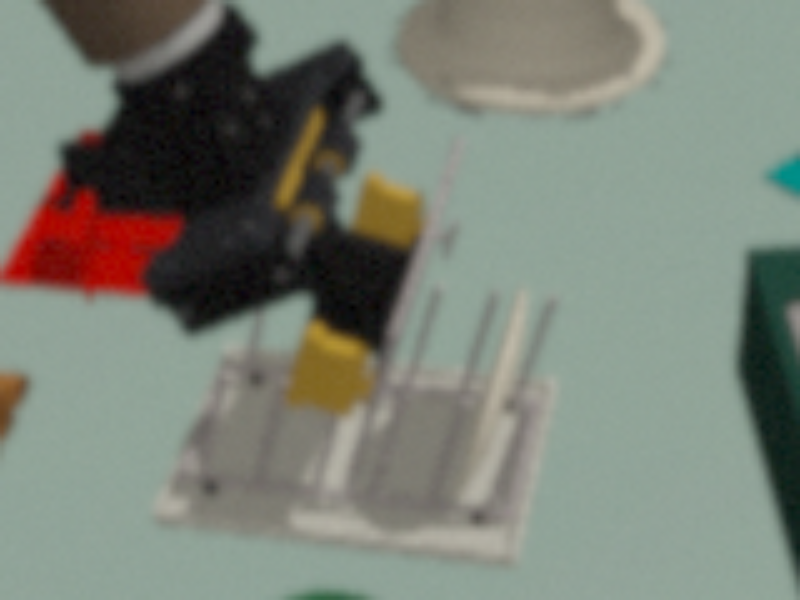

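Call:
{"fn": "jog_arm", "kwargs": {
  "jaw": [0,0,0,0],
  "linear": [
    [0.08,0,0.08],
    [0.16,0,0.16],
    [0.24,0,0.24],
    [0.24,0,0.24]
  ],
  "angular": [
    [0,0,0],
    [0,0,0],
    [0,0,0],
    [0,0,0]
  ]
}}

```text
time_s: 30.4
tool_pos: [0.4575, -0.1493, 0.0849]
ee_rot: [179.9, 30.0, -104.0]
force: [-0.4, -0.1, -3.7]
width: 0.0116
grasp_force: 30.0
```

Call:
{"fn": "jog_arm", "kwargs": {
  "jaw": [0,0],
  "linear": [
    [-0.02,0,0.012],
    [-0.035,0,0.02]
  ],
  "angular": [
    [0,0,0],
    [0,0,0]
  ]
}}

```text
time_s: 30.65
tool_pos: [0.4594, -0.1453, 0.0866]
ee_rot: [-179.9, 30.0, -103.8]
force: [-0.7, -0.5, -4.2]
width: 0.012
grasp_force: 30.0
```

Call:
{"fn": "jog_arm", "kwargs": {
  "jaw": [0,0],
  "linear": [
    [0.01,0,0.017],
    [0.015,0,0.026]
  ],
  "angular": [
    [0,0,0],
    [0,0,0]
  ]
}}

```text
time_s: 30.9
tool_pos: [0.4592, -0.1453, 0.0833]
ee_rot: [-179.9, 30.0, -103.8]
force: [-0.5, 0.4, -3.3]
width: 0.0119
grasp_force: 30.0
```

Call:
{"fn": "jog_arm", "kwargs": {
  "jaw": [0,0],
  "linear": [
    [0.005,0,0.009],
    [0.01,0,0.017]
  ],
  "angular": [
    [0,0,0],
    [0,0,0]
  ]
}}

```text
time_s: 31.15
tool_pos: [0.4591, -0.1455, 0.0812]
ee_rot: [-179.9, 30.0, -103.8]
force: [-0.3, 0.2, -3.8]
width: 0.0118
grasp_force: 30.0
```

Call:
{"fn": "jog_arm", "kwargs": {
  "jaw": [0,0],
  "linear": [
    [0.005,0,0.009],
    [0.005,0,0.009]
  ],
  "angular": [
    [0,0,0],
    [0,0,0]
  ]
}}

```text
time_s: 31.4
tool_pos: [0.4591, -0.1454, 0.0802]
ee_rot: [-179.9, 30.0, -103.8]
force: [-0.5, -0.2, -3.2]
width: 0.012
grasp_force: 30.0
```

Call:
{"fn": "jog_arm", "kwargs": {
  "jaw": [0,0],
  "linear": [
    [0.005,0,0.009],
    [0.005,0,0.009]
  ],
  "angular": [
    [0,0,0],
    [0,0,0]
  ]
}}

```text
time_s: 31.65
tool_pos: [0.4591, -0.1454, 0.0792]
ee_rot: [-179.9, 30.0, -103.8]
force: [0.5, 0.5, -2.5]
width: 0.0117
grasp_force: 30.0
```

Call:
{"fn": "jog_arm", "kwargs": {
  "jaw": [0,0],
  "linear": [
    [0.005,0,0.009],
    [0.005,0,0.009]
  ],
  "angular": [
    [0,0,0],
    [0,0,0]
  ]
}}

```text
time_s: 31.9
tool_pos: [0.4592, -0.1454, 0.0783]
ee_rot: [-179.9, 30.0, -103.8]
force: [0.3, 0.2, -3.3]
width: 0.012
grasp_force: 30.0
```

Call:
{"fn": "jog_arm", "kwargs": {
  "jaw": [0,0],
  "linear": [
    [-0.009,0,0.005],
    [-0.017,0,0.01]
  ],
  "angular": [
    [0,0,0],
    [0,0,0]
  ]
}}

```text
time_s: 32.15
tool_pos: [0.4597, -0.1435, 0.0783]
ee_rot: [-179.9, 30.0, -103.8]
force: [-0.5, -0.2, -2.3]
width: 0.0118
grasp_force: 30.0
```

Call:
{"fn": "jog_arm", "kwargs": {
  "jaw": [0,0],
  "linear": [
    [0.005,0,0.009],
    [0.005,0,0.009]
  ],
  "angular": [
    [0,0,0],
    [0,0,0]
  ]
}}

```text
time_s: 32.4
tool_pos: [0.4598, -0.1434, 0.0778]
ee_rot: [-179.9, 30.0, -103.8]
force: [-1.1, -1.1, 3.6]
width: 0.0119
grasp_force: 30.0
```

Call:
{"fn": "jog_arm", "kwargs": {
  "jaw": [0,0],
  "linear": [
    [0.005,0,0.009],
    [0.005,0,0.009]
  ],
  "angular": [
    [0,0,0],
    [0,0,0]
  ]
}}

```text
time_s: 32.65
tool_pos: [0.4598, -0.1435, 0.0776]
ee_rot: [-179.9, 30.1, -103.7]
force: [-2.2, -0.6, 9.4]
width: 0.0118
grasp_force: 30.0
```

Call:
{"fn": "jog_arm", "kwargs": {
  "jaw": [0,0],
  "linear": [
    [-0.009,0,0.005],
    [-0.009,0,0.005]
  ],
  "angular": [
    [0,0,0],
    [0,0,0]
  ]
}}

```text
time_s: 32.9
tool_pos: [0.4599, -0.1433, 0.0776]
ee_rot: [-179.9, 30.0, -103.7]
force: [-3.2, -4.4, 8.9]
width: 0.0119
grasp_force: 30.0
```

Call:
{"fn": "jog_arm", "kwargs": {
  "jaw": [0,0],
  "linear": [
    [-0.006,0,-0.01],
    [-0.006,0,-0.01]
  ],
  "angular": [
    [0,0,0],
    [0,0,0]
  ]
}}

```text
time_s: 33.15
tool_pos: [0.4599, -0.1432, 0.0778]
ee_rot: [-179.9, 29.9, -103.8]
force: [-2.3, -4.5, 4.8]
width: 0.0116
grasp_force: 30.0
```

Call:
{"fn": "jog_arm", "kwargs": {
  "jaw": [0,0],
  "linear": [
    [-0.009,0,0.005],
    [-0.009,0,0.005]
  ],
  "angular": [
    [0,0,0],
    [0,0,0]
  ]
}}

```text
time_s: 33.4
tool_pos: [0.4599, -0.1431, 0.0779]
ee_rot: [-179.9, 29.9, -103.7]
force: [-4.5, -6.2, 7.3]
width: 0.0115
grasp_force: 30.0
```

```bash
python3 - <<'E'
from h import *
f=eyes.grab_frame("scene"); save(f,"s8.png",(250,130,370,240),5)
o=ctrl.observe(); print(o["force"],o["ft_torque"],o["tool_pos"])
E
```

```text
[-4.67991808 -7.40508553  6.46069264] [-1.8160981   1.28800737  0.37432886] [ 0.45987646 -0.14307494  0.07784995]
```

View pics/s8.png

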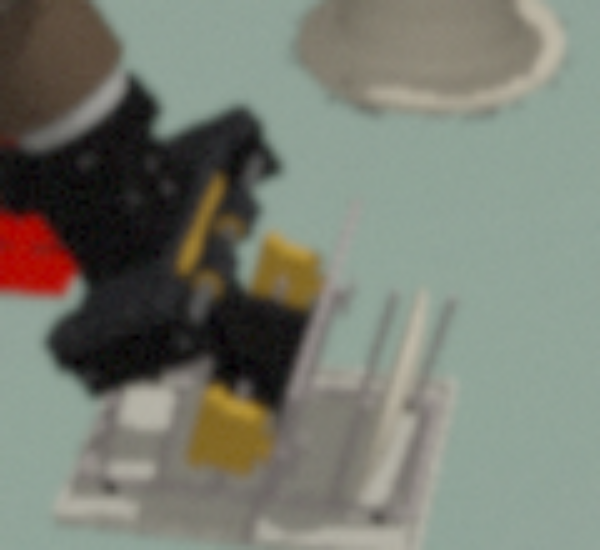

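Call:
{"fn": "jog_arm", "kwargs": {
  "jaw": [0.1,0.2,0.3,0.35,0.35],
  "linear": [
    [0,0,0],
    [0,0,0],
    [0,0,0],
    [0,0,0],
    [0,0,0]
  ],
  "angular": [
    [0,0,0],
    [0,0,0],
    [0,0,0],
    [0,0,0],
    [0,0,0]
  ]
}}

```text
time_s: 34.08
tool_pos: [0.4602, -0.1412, 0.0771]
ee_rot: [-180.0, 30.0, -103.8]
force: [-1.0, -0.3, 0.2]
width: 0.0294
grasp_force: 0.0
```

Call:
{"fn": "jog_arm", "kwargs": {
  "jaw": [0.35,0.35,0.35,0.35],
  "linear": [
    [0,0,-0.1],
    [0,0,-0.3],
    [0,0,-0.6],
    [0,0,-0.9]
  ],
  "angular": [
    [0,0,0],
    [0,0,0],
    [0,0,0],
    [0,0,0]
  ]
}}

```text
time_s: 34.58
tool_pos: [0.4491, -0.1858, 0.1566]
ee_rot: [-179.9, 30.0, -103.8]
force: [0.3, 0.0, 0.9]
width: 0.0303
grasp_force: 0.0
```

Call:
{"fn": "jog_arm", "kwargs": {
  "jaw": [0.35,0.35,0.35,0.35],
  "linear": [
    [0,0,-0.3],
    [0,0,-0.6],
    [0,0,-0.9],
    [0,0,-0.9]
  ],
  "angular": [
    [0,0,0],
    [0,0,0],
    [0,0,0],
    [0,0,0]
  ]
}}

```text
time_s: 35.08
tool_pos: [0.4391, -0.2303, 0.2357]
ee_rot: [-179.6, 29.9, -103.7]
force: [0.3, 0.1, -0.7]
width: 0.0303
grasp_force: 0.0
```

```bash
python3 - <<'E'
from h import *
f=eyes.grab_frame("scene"); save(f,"s9.png",(150,100,470,330),2.4)
o=ctrl.observe(); print(o["force"],o["tool_pos"],o["joint_vel"])
E
```

```text
[0.19507961 0.01068859 0.325078  ] [ 0.4384832  -0.22917492  0.23411267] [ 0.67639855  1.3183145  -2.38901132 -0.6785671   0.05786694  0.0535709 ]
```

View pics/s9.png

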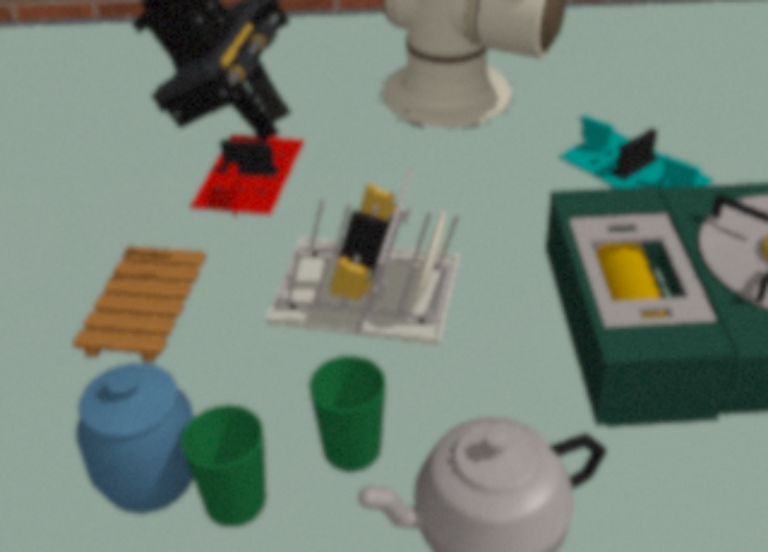

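The plate stands in the middle slot near (375,240) of the crop, leaning on the prongs, with the hand clear. The teapot, jar and glasses are where they were, so I'm handing in.

```bash
python3 -c "
from rig import close_job
print(close_job())"
```

```text
the job is handed in; nothing more can be done
None
```

I loosened both screws, laid the cover plate on the trivet, re-gripped it and stood it leaning in the middle slot of the dish rack. I then handed the job in at about 35 s; the hand-in gave no verdict.

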